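Rebuild the pasta extruder head for making tubes

ROBOT

A 6-joint arm with a two-finger parallel gripper is mounted at the origin on a cart in front of the work surface, level with it; the furniture and walls round the work are solid. World frame = base frame: x ahead of the robot, y to its left, z up, the work surface at z = 0. Lengths are in m, angles in degrees, forces in N, time in s.
With the tool pointing down it reaches from about 0.25 to 0.725 m from the base axis. Payload 4 kg.
Tool frame: the origin (TCP) lies on the mounting face of the last link; the fingertips stand 173 mm ahead of it and the grasp point (between the pads) lies 155 mm ahead of it; z points along the fingers, y is the direction in which the jaws open and shut (so a half turn about z gives the same grasp; the last joint's range is limited). The gripper opens to 85 mm and grips with 20 to 120 N. Pads are 22 mm wide; open, the fingers measure 114 mm over their backs; the gripper's body (76 mm by 85 mm) begins 54 mm behind the grasp point. The pads swing forward as they close: fully open they stand 13 mm farther back than shut.
Start: joints at [-66.807, 13.785, 0.286, 76.501, 0, 90], TCP at [0.197, -0.46, 0.405] pointing down, gripper open.
Joint ranges: [-155.79, 155.79], [-60.16, 107.12], [-62.33, 73.08], [-114, 123.19], [-81.49, 82.49], [-180, 180]. Speed limits (degrees/s): [159.86, 159.86, 180, 180, 180, 180].

INTERFACE

Orientations are given as a 3x3 rotation matrix whose columns are the frame's x, y, z axes.
In Python, from plant import robot gives the robot as it stands.
- The arm moves only by the tool jog_arm, never from a script. Its argument "steps" is a list of rows, each an object with "travel": the shift along the tool's x, y, z in mm, a list of three; "yaw": the turn about the tool's z in rad; "hand": the opening, from 0 (shut) to 1 (fully open). A call has exactly 10 rows; each row is the pose to reach, as a shift and turn from the pose commanded when the call began, along the tool's axes at that moment; what a row does not reach only later rows make up. A row lasts 1/10 s, in which the tool goes at most 50 mm and 8.59 degrees, less where a joint would pass 70% of its speed; a pose out of reach is approached as far as the arm can. A call with a gripper value outside its range is refused whole. The fingers move at their own pace and stop on an object; "grip_force" is the grip in N (left out, the last holds). Time passes only in rows, so rows that repeat a pose let the fingers close, or fill a call up. It gives the time, the measured TCP pose, the force and the opening at its end, in the units of the state.
- robot.sense(): the state, without advancing time (a new reading comes with each control period).
- robot.camera(name): name is "scene" or "top" or "wrist"; returns the picture (384x512x3 uint8, blue, green, red); there is no depth.
- robot.camera_params(name): a dict with "fx", "fy", "cx", "cy" (pixels), "rvec" (rotation vector, rad) and "tvec" (3), from world to camera coordinates, as OpenCV has them. Camera axes: x right, y down, z forward; pixel columns grow to the right and rows downward; lengths in m; the calibration is good to about 2 mm. A picture is of the moment at which its call begins: read the wrist's pose just before it. camera_params takes no time and is no camera call; for the wrist camera it gives the pose at the moment of the call.
- robot.hand_in(): hands the job in, once; it reports no verdict.
The state is a dict: "clock": time; "joints": joint angles; "qvel": joint speeds; "effort": joint torques, N m; "eef_pos": TCP position; "tool_rot": TCP orientation; "force": force on the tool from outside, world axes, zero at the start; "moment": the same for the moment, N m; "width": opening from 0.0 (shut) to 1.0 (fully open).
Only numpy, scipy, OpenCV 4.12 (cv2) and the standard library are available. Lean on these libraries where they do the work, as an engineer would, in place of code of your own. Each camera call takes 0.05 s, during which the arm holds its last target. There are 200 camera calls.

TASK

The washed pasta extruder head stands on its flange with the mouth up: put it back together for making pasta tubes. Drop the spoked support plate into the barrel first, then the plain spacer ring, then the tube die (five large ring-shaped openings), each lying flat on the one below, and then swing the gate right round over the mouth until it meets its stop. Leave the other die, the one with many tiny holes, and the kitchen things where they are.

Things in the scene. Friction and masses are not known exactly. Their poses are not given: they have to be found in the camera images.
- extruder_head: Cast aluminium pasta extruder head, fixed upright on its round flange (108 mm across, 12 mm high), mouth up, 122 mm high. Origin at the centre of its underside, z up along the barrel axis. The barrel is 86 mm across outside; its bore is 67 mm across, bevelled 2.5 mm at the mouth, and ends on a ledge (seat) 38 mm below the mouth. Feed throat on its +x side, gate pivot on its +y side.
- mouth (a point): Centre of the barrel's mouth, in the plane of its rim, 122 mm above the worktop; z up, axes parallel to the head's own.
- throat_end (a point): Centre of the open end of the level feed throat (46 mm tube, 62 mm end flange, 6 to 68 mm above the worktop), 94 mm from the barrel axis along the head's +x.
- stop_lug (a point): Top of the gate's stop lug: a small block (8 by 12 mm) at the barrel's side, 46 mm from the barrel axis along the head's -y and 14 mm to its -x, 8 mm higher than the rim.
- gate_pivot (a point): Axis of the gate's pivot, on the head's +y side, 58 mm from the barrel axis, at the height of the gate's underside (2.5 mm above the rim); z up.
- gate (a joint): Angle of the swing gate, rad: 0 = shut over the mouth against its stop; opens counterclockwise seen from above (its far end goes round by the throat side), starts at 2.1 to 2.5, clear of the mouth. The gate: steel ring plate 82 mm across, 49 mm opening, 7 mm thick, underside 2.5 mm above the rim; it takes under 2 N at the knob and stays where it is left.
- gate_knob (a point): Centre of the gate's upright black grip knob, 15 mm across, 28 mm high, on the tab at the gate's far end, 122 mm from the pivot axis (when shut: 64 mm from the barrel axis on the head's -y side). The point is 147 mm above the worktop, the knob's top 161 mm, the gate's upper face 131 mm. Turns with the gate. The microwave, 267 mm high, stands close beyond its swing.
- spider_plate: Spoked support plate: round steel plate 64 mm across, 10 mm thick, with a rim, three spokes, a small solid hub and three large openings between them. Origin at its centre (mid thickness), z along its axis; either face may be up.
- spacer_ring: Plain flat steel spacer ring, 64 mm across outside, 47 mm bore, 14 mm thick. Origin at its centre (mid thickness), z along its axis; either face may be up.
- tube_die: Tube die: solid steel disc 64 mm across, 14 mm thick, with five large ring-shaped openings (each 14 mm). Origin at its centre (mid thickness), z along its axis; either face may be up. About 0.35 kg.
- string_die: The other die, to be left alone: solid steel disc 64 mm across, 14 mm thick, pierced with many tiny 3 mm holes. Origin at its centre (mid thickness).
- tomato_tin: Bystander: red food tin, 75 mm across, 58 mm high, standing loose; origin at the centre of its underside.
- pepper_mill: Bystander: dark wooden pepper mill, 58 mm across, 160 mm high, standing loose; origin at the centre of its underside.
- clip_jar: Bystander: glass clip-top jar, about 100 mm across, 202 mm high, standing loose; origin at the centre of its underside.
- jam_jar: Bystander: jam jar, 68 mm across, 84 mm high, standing loose; origin at the centre of its underside.

How it is judged:
By the outcome, as a careful person would: the job done as asked, in the order asked, and still so for the second after the job is handed in, with the robot touching nothing.
It also fails if it takes over 72 s, if anything falls off the work surface, if the arm or the gripper's body presses on something with over 40 N, if the wrist force passes 120 N, or if a joint passes its speed limit or range.

## Working session

There is one attempt and no reset: what is moved stays moved. The work goes in short steps, Python scripts to look and compute and a tool call to move; the robot and the scene stay as the last step left them, time stands still between calls to the robot, and variables do not carry over. Pictures are saved under pics/ and viewed, about 8 in all and at most 12, crops included, and the job is handed in when it is done.

Besides the shell and the picture viewer there is one more tool, called after "Emit:" by a JSON object that holds its "method" and its "body". jog_arm: Moves the arm, as the interface text tells. Its arguments: {"type":"object","properties":{"steps":{"type":"array"},"grip_force":{"type":"number"}},"required":["steps"]}

```bash
mkdir -p pics
cat > h.py <<'E'
import numpy as np, cv2
from plant import robot
def cam(n):
    p=robot.camera_params(n); im=robot.camera(n); return im,p
def ray(p,u,v):
    R=cv2.Rodrigues(np.array(p['rvec'],float))[0]; t=np.array(p['tvec'],float).ravel()
    d=R.T@np.array([(u-p['cx'])/p['fx'],(v-p['cy'])/p['fy'],1.]); return -R.T@t,d
def onz(p,u,v,z):
    o,d=ray(p,u,v); return o+d*(z-o[2])/d[2]
def proj(p,X):
    K=np.array([[p['fx'],0,p['cx']],[0,p['fy'],p['cy']],[0,0,1]])
    return cv2.projectPoints(np.array(X,float).reshape(-1,3),np.array(p['rvec'],float),np.array(p['tvec'],float),K,None)[0][:,0]
E
python3 - <<'E'
from h import *
for n in("scene","top"):
    im,p=cam(n); cv2.imwrite(f"pics/{n}0.png",im); print(n,p)
a=cv2.imread("pics/scene0.png");b=cv2.imread("pics/top0.png")
cv2.imwrite("pics/t0b.png",cv2.resize(b,(800,600),interpolation=cv2.INTER_CUBIC))
cv2.imwrite("pics/s0b.png",cv2.resize(a,(800,600),interpolation=cv2.INTER_CUBIC))
s=robot.sense(); print(s)
E
```

```text
scene {'fx': 435.0630866547089, 'fy': 435.0630866547089, 'cx': 254.62737603001267, 'cy': 192.95699077629783, 'rvec': array([ 2.13229151, -0.6919633 ,  0.33504557]), 'tvec': array([-0.4827144 ,  0.29493258,  1.1025758 ])}
top {'fx': 470.3419698517796, 'fy': 470.3419698517796, 'cx': 251.1380799928624, 'cy': 195.17873786075123, 'rvec': array([ 2.17340205, -1.74229732,  0.36814988]), 'tvec': array([-0.12901423,  0.57098761,  1.38409959])}
{'clock': 0.1, 'joints': array([-6.68066073e+01,  1.38269889e+01,  2.21484583e-01,  7.65023599e+01,
       -2.91209283e-03,  9.00001314e+01]), 'qvel': array([-0.01771389, -0.01552488,  0.1827531 , -0.02444013,  0.05825927,
       -0.02707058]), 'effort': array([-3.83704592e-04, -3.73138726e+01,  2.53009593e+01,  1.08516685e-02,
       -8.85081909e-05,  2.05609490e-05]), 'eef_pos': array([ 0.19681609, -0.45936941,  0.40390981]), 'tool_rot': array([[ 9.19181626e-01,  3.93833108e-01, -7.88147101e-04],
       [ 3.93833893e-01, -9.19180036e-01,  1.71041802e-03],
       [-5.08298352e-05, -1.88258386e-03, -9.99998227e-01]]), 'force': array([-1.55390165, -0.08286507,  0.20133587]), 'moment': array([-0.00558558,  0.00223245,  0.00320743]), 'width': 0.999458727425128}
```

View pics/t0b.png

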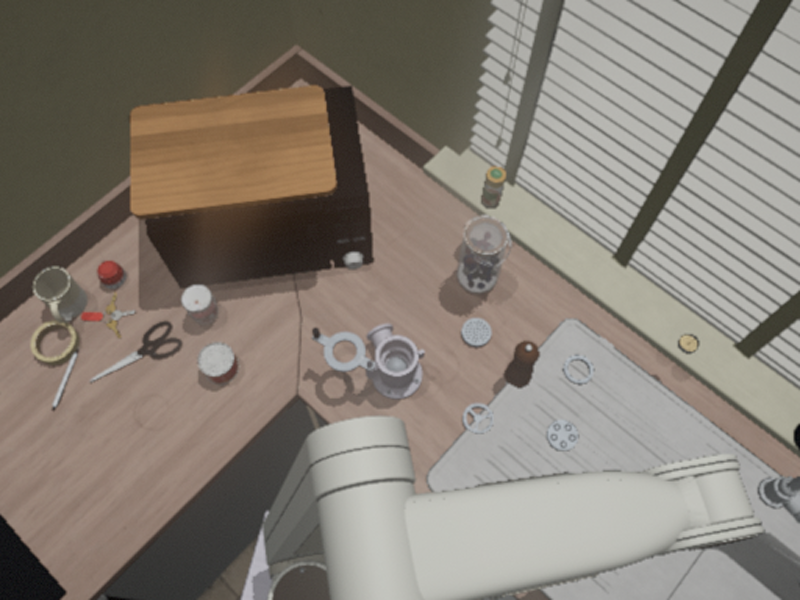

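View pics/s0b.png

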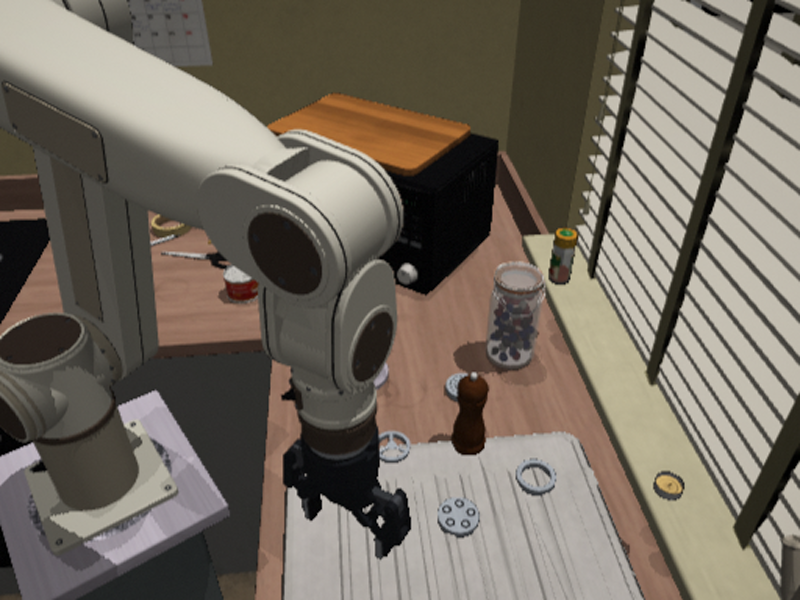

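The top view (800x600) shows the mouth at about (397,357), the gate ring at (345,350), its knob at (316,333) and the throat at (381,333). The spider is at (478,418), at the drainboard's edge; the tube die is at (563,435), the ring at (578,369), the string die at (476,332) and the mill at (525,360). In the scene view the spider is at (393,446), the die at (459,517) and the ring at (536,476).

Run:
```python
from h import *
pt=robot.camera_params("top");ps=robot.camera_params("scene");k=1/1.5625
def tri(a,b):
    o1,d1=ray(pt,a[0]*k,a[1]*k);o2,d2=ray(ps,b[0]*k,b[1]*k)
    st=np.linalg.lstsq(np.c_[d1,-d2],o2-o1,rcond=None)[0]
    A=o1+d1*st[0];B=o2+d2*st[1];return (A+B)/2,np.linalg.norm(A-B)
for n,a,b in(("spider",(478,418),(393,446)),("die",(563,435),(459,517)),("ring",(578,369),(536,476)),("string",(476,332),(459,386))):
    print(n,*tri(a,b), onz(pt,a[0]*k,a[1]*k,.01))
for n,u,v,z in(("mouth",397,357,.122),("gate",345,350,.131),("knob",316,333,.161),("pivot",369,364,.131),("throat",381,332,.06),("flange",398,372,.012),("mill",527,350,.16),("clip",486,232,.2),("mw front bottom R",370,262,.2)):
    print(n,onz(pt,u*k,v*k,z))
```

```text
spider [ 0.42486374 -0.22002602  0.00573797] 0.002705265441165028 [ 0.4222383  -0.21946237  0.01      ]
die [ 0.42494743 -0.39579356  0.00922689] 0.00022447664125517606 [ 0.42483104 -0.39569743  0.01      ]
ring [ 0.57486648 -0.40923457  0.00878132] 0.0005986801944444808 [ 0.57407941 -0.40889573  0.01      ]
string [ 0.60658722 -0.18126934  0.01408508] 0.004919865574046062 [ 0.61085171 -0.18215406  0.01      ]
mouth [ 0.4768242  -0.03537356  0.122     ]
gate [0.46564184 0.06773441 0.131     ]
knob [0.47721048 0.12726314 0.161     ]
pivot [0.44738737 0.0144887  0.131     ]
throat [0.54641038 0.01450555 0.06      ]
flange [ 0.48363866 -0.03614188  0.012     ]
mill [ 0.53189183 -0.28115238  0.16      ]
clip [ 0.75013743 -0.15915367  0.2       ]
mw front bottom R [0.63295715 0.05416161 0.2       ]
```

```bash
cat >> h.py <<'E'
def go(x,y,z,ang=None):
    "travel mm (tool axes) and yaw rad from measured pose to TCP x,y,z, jaw y-axis angle (deg)"
    s=robot.sense();R=np.array(s['tool_rot']);p=np.array(s['eef_pos'])
    t=R.T@(np.array([x,y,z])-p)*1000
    a=np.degrees(np.arctan2(R[1,1],R[0,1]));w=0 if ang is None else -np.radians((ang-a+180)%360-180)
    print("t",s['clock'],"pos",p.round(4),"ang",a.round(2),"F",np.round(s['force'],1),"w",round(s['width'],3),"travel",t.round(1),"yaw",round(w,3))
E
python3 - <<'E'
from h import *
go(.455,-.06,.43,32)
pt=robot.camera_params("top");k=1/1.5625
for u,v in((372,262),(370,240),(330,190),(135,212),(150,225)): print(onz(pt,u*k,v*k,.267 if v<230 else .25))
print(onz(pt,182*k,282*k,0),onz(pt,352*k,270*k,.0))
E
```

```text
t 0.1 pos [ 0.1968 -0.4594  0.4039] ang -66.81 F [-1.6 -0.1  0.2] w 0.999 travel [ 394.6 -265.5  -25.6] yaw -1.725
[0.60874838 0.04281879 0.25      ]
[0.65459341 0.05761549 0.25      ]
[0.7380141  0.15794478 0.267     ]
[0.60718923 0.51625995 0.267     ]
[0.58587462 0.47743631 0.267     ]
[0.59129037 0.48904063 0.        ] [7.04221386e-01 1.19973643e-01 2.22044605e-16]
```

Emit:
{"method": "jog_arm", "body": {"steps": [{"travel": [40,-25,-10],"yaw": -0.14,"hand": 1},{"travel": [80,-53,-20],"yaw": -0.28,"hand": 1},{"travel": [120,-80,-26],"yaw": -0.42,"hand": 1},{"travel": [160,-107,-26],"yaw": -0.56,"hand": 1},{"travel": [200,-134,-26],"yaw": -0.7,"hand": 1},{"travel": [240,-160,-26],"yaw": -0.84,"hand": 1},{"travel": [280,-187,-26],"yaw": -0.98,"hand": 1},{"travel": [320,-214,-26],"yaw": -1.12,"hand": 1},{"travel": [360,-241,-26],"yaw": -1.26,"hand": 1},{"travel": [395,-265,-26],"yaw": -1.4,"hand": 1}]}}

```text
clock: 1.1
eef_pos: [0.4563, -0.0582, 0.4304]
tool_rot: [[-0.239, 0.971, -0.0], [0.971, 0.239, 0.0], [0.0, -0.0, -1.0]]
force: [0.0, -0.4, 0.3]
width: 1.003
```

Run:
```python
from h import *
go(.455,-.06,.43,32)
im,p=cam("wrist"); cv2.imwrite("pics/w1.png",im); print(p)
np.save("w1.npy",p,allow_pickle=True)
print(proj(p,[(.4768,-.0354,.122),(.4656,.0677,.131)]))
```

```text
t 1.1 pos [ 0.4563 -0.0582  0.4304] ang 13.8 F [ 0.  -0.4  0.3] w 1.003 travel [-1.4 -1.7  0.4] yaw -0.318
{'fx': 333.2674135739617, 'fy': 333.2674135739617, 'cx': 253.93694147579015, 'cy': 187.9371860450786, 'rvec': array([-2.83321762, -0.34284279, -0.0490958 ]), 'tvec': array([-0.42939005, -0.20396135,  0.35803265])}
[[283.53883878 155.95766071]
 [306.75038814  20.5500324 ]]
```

View pics/w1.png

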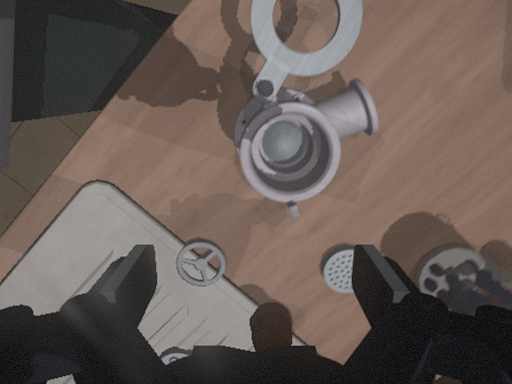

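The wrist view (512x384) shows the mouth's outer circle centred near (291,152), the pivot screw at (266,88), the lug at (294,210) and the throat end at (370,107). The spider is at (201,264), and the gate ring is well clear of the mouth.

Run:
```python
from h import *
p=np.load("w1.npy",allow_pickle=True).item()
g=cv2.cvtColor(cv2.imread("pics/w1.png"),cv2.COLOR_BGR2GRAY)
G=cv2.resize(g,None,fx=2,fy=2,interpolation=cv2.INTER_CUBIC)
def hc(cx,cy,w,r0,r1,z,n):
    x0,y0=int(2*(cx-w)),max(0,int(2*(cy-w)));sub=cv2.GaussianBlur(G[y0:int(2*(cy+w)),x0:int(2*(cx+w))],(5,5),1.2)
    c=cv2.HoughCircles(sub,cv2.HOUGH_GRADIENT_ALT,1,4,param1=120,param2=.6,minRadius=2*r0,maxRadius=2*r1)
    if c is None: print(n,None);return
    for a,b,r in c[0][:5]:
        u,v,r=(a+x0+.0)/2,(b+y0+.0)/2,r/2; X=onz(p,u,v,z);print(n,u,v,r,X.round(4),"dia",2*r*(.43+0-.0)/333)
hc(291,152,65,32,56,.122,"mouth")
hc(201,264,32,20,30,.01,"spider")
for n,u,v,z in(("pivot",265.5,88,.134),("lug",293,207,.13),("flangethr",371,107,.037)): print(n,onz(p,u,v,z).round(4))
m=onz(p,291,152.5,.122);print(m)
```

```text
mouth 286.5 147.5 45.5038 [ 0.4773 -0.0278  0.122 ] dia 0.117517315
mouth 290.0 152.5 40.357807 [ 0.4813 -0.0312  0.122 ] dia 0.10422737
mouth 290.0 152.5 50.402557 [ 0.4813 -0.0312  0.122 ] dia 0.13016877
mouth 286.5 147.5 35.202473 [ 0.4773 -0.0278  0.122 ] dia 0.090913296
mouth 282.0 142.0 39.44321 [ 0.4724 -0.0242  0.122 ] dia 0.10186535
spider 200.5 263.5 23.545134 [ 0.4236 -0.2186  0.01  ] dia 0.060807254
pivot [0.4478 0.0144 0.134 ]
lug [ 0.4954 -0.0752  0.13  ]
flangethr [0.5645 0.0233 0.037 ]
[ 0.48215467 -0.03102596  0.122     ]
```

Run:
```python
from h import *
p=np.load("w1.npy",allow_pickle=True).item()
s=robot.sense();R=np.array(s['tool_rot']);e=np.array(s['eef_pos'])
o,_=ray(p,0,0);print("cam in tool",R.T@(o-e))
for d in(.160,.173,.180):
    print(d,[proj(p,e+R@np.array([x,y,d])).round(0).tolist()[0] for y in(-.0425,.0425) for x in(-.011,.011)])
go(.4233,-.2188,.24,35)
pt=robot.camera_params("top");g=cv2.cvtColor(cv2.imread("pics/top0.png"),cv2.COLOR_BGR2GRAY)
c=cv2.HoughCircles(cv2.resize(g[195:265,220:290],None,fx=4,fy=4,interpolation=cv2.INTER_CUBIC),cv2.HOUGH_GRADIENT_ALT,1,4,param1=100,param2=.5,minRadius=36,maxRadius=80)
if c is not None:
    for a,b,r in c[0][:6]: print(a/4+220,b/4+195,r/4,onz(pt,a/4+220,b/4+195,.122))
```

```text
cam in tool [ 0.06884722 -0.0025756   0.02928619]
0.16 [[167.0, 275.0], [163.0, 230.0], [358.0, 274.0], [362.0, 229.0]]
0.173 [[174.0, 261.0], [170.0, 219.0], [350.0, 260.0], [354.0, 217.0]]
0.18 [[177.0, 254.0], [174.0, 213.0], [346.0, 253.0], [350.0, 212.0]]
t 1.15 pos [ 0.459  -0.0544  0.4301] ang 14.34 F [2.7 2.8 1.4] w 0.999 travel [-151.2  -75.9  189.3] yaw -0.361
254.0 239.25 15.962561 [ 0.4424324  -0.04273237  0.122     ]
247.75 227.5 15.0466795 [ 0.4757188  -0.01547661  0.122     ]
253.5 236.0 18.34973 [ 0.45238838 -0.03895003  0.122     ]
254.0 228.5 10.668246 [ 0.47670598 -0.03514544  0.122     ]
254.0 228.5 13.36299 [ 0.47670598 -0.03514544  0.122     ]
250.0 232.5 18.362446 [ 0.46119087 -0.02591106  0.122     ]
```

Emit:
{"method": "jog_arm", "body": {"steps": [{"travel": [-25,-11,20],"yaw": -0.1,"hand": 1},{"travel": [-50,-23,50],"yaw": -0.2,"hand": 1},{"travel": [-75,-34,80],"yaw": -0.3,"hand": 1},{"travel": [-100,-45,110],"yaw": -0.377,"hand": 1},{"travel": [-125,-57,135],"yaw": -0.377,"hand": 1},{"travel": [-140,-65,160],"yaw": -0.377,"hand": 1},{"travel": [-146.7,-67.7,180],"yaw": -0.377,"hand": 1},{"travel": [-146.7,-67.7,191],"yaw": -0.377,"hand": 1},{"travel": [-146.7,-67.7,191],"yaw": -0.377,"hand": 1},{"travel": [-146.7,-67.7,191],"yaw": -0.377,"hand": 1}]}}

```text
clock: 2.15
eef_pos: [0.424, -0.2186, 0.2401]
tool_rot: [[-0.574, 0.819, 0.0], [0.819, 0.574, 0.0], [-0.0, 0.0, -1.0]]
force: [0.2, -0.9, 0.6]
width: 0.998
```

Run:
```python
from h import *
im,p=cam("wrist"); cv2.imwrite("pics/w2.png",im)
go(.4233,-.2188,.172,35)
s=robot.sense();R=np.array(s['tool_rot']);e=np.array(s['eef_pos'])
print(proj(p,[(.4233,-.2188,.01)]), proj(p,e+R@np.array([0,0,.24])))
```

```text
t 2.2 pos [ 0.4244 -0.2186  0.2406] ang 35.05 F [0.3 0.1 1.3] w 0.999 travel [ 0.5 -1.1 68.6] yaw 0.001
[[252.61483686 205.84732499]] [[254.49148005 202.17439176]]
```

View pics/w2.png

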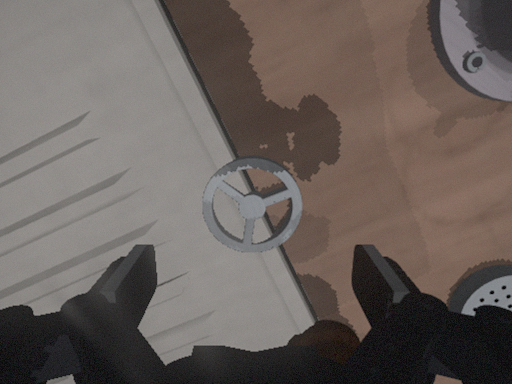

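The spider sits flat across the drainboard's edge, centred at (252,205) where I predicted it, so I'll descend and grip.

Emit:
{"method": "jog_arm", "body": {"steps": [{"travel": [0,-1,25],"yaw": 0,"hand": 1},{"travel": [0,-1,50],"yaw": 0,"hand": 1},{"travel": [0,-1,64],"yaw": 0,"hand": 1},{"travel": [0,-1,67],"yaw": 0,"hand": 1},{"travel": [0,-1,67],"yaw": 0,"hand": 0.6},{"travel": [0,-1,67],"yaw": 0,"hand": 0.6},{"travel": [0,-1,67],"yaw": 0,"hand": 0.6},{"travel": [0,-1,67],"yaw": 0,"hand": 0.6},{"travel": [0,-1,67],"yaw": 0,"hand": 0.6},{"travel": [0,-1,67],"yaw": 0,"hand": 0.6}], "grip_force": 40}}

```text
clock: 3.2
eef_pos: [0.4237, -0.2196, 0.1745]
tool_rot: [[-0.574, 0.819, 0.003], [0.819, 0.574, -0.001], [-0.003, 0.002, -1.0]]
force: [-2.1, 1.7, 7.0]
width: 0.715
```

Emit:
{"method": "jog_arm", "body": {"steps": [{"travel": [0,0,-20],"yaw": 0,"hand": 0.6},{"travel": [0,0,-50],"yaw": 0,"hand": 0.6},{"travel": [5,10,-95],"yaw": 0,"hand": 0.6},{"travel": [15,35,-140],"yaw": 0,"hand": 0.6},{"travel": [30,65,-180],"yaw": 0,"hand": 0.6},{"travel": [45,100,-207],"yaw": 0,"hand": 0.6},{"travel": [60,130,-207],"yaw": 0,"hand": 0.6},{"travel": [70,153,-207],"yaw": 0,"hand": 0.6},{"travel": [70,153,-207],"yaw": 0,"hand": 0.6},{"travel": [70,153,-207],"yaw": 0,"hand": 0.6}]}}

```text
clock: 4.2
eef_pos: [0.5081, -0.0738, 0.38]
tool_rot: [[-0.575, 0.818, 0.0], [0.818, 0.575, -0.001], [-0.0, -0.0, -1.0]]
force: [0.6, 0.4, -0.8]
width: 0.708
```

Run:
```python
from h import *
go(.48,-.033,.38,35)
im,p=cam("wrist"); cv2.imwrite("pics/w3.png",im); np.save("w3.npy",p,allow_pickle=True)
go(.48,-.033,.38,35)
G=cv2.resize(cv2.cvtColor(im,cv2.COLOR_BGR2GRAY),None,fx=2,fy=2,interpolation=cv2.INTER_CUBIC)
c=cv2.HoughCircles(cv2.GaussianBlur(G,(5,5),1.2),cv2.HOUGH_GRADIENT_ALT,1,4,param1=120,param2=.6,minRadius=70,maxRadius=170)
for a,b,r in c[0][:8]: print(a/2,b/2,r/2,onz(p,a/2,b/2,.122).round(4))
print(proj(p,[(.4813,-.0312,.122),(.4767,-.0351,.122)]))
```

```text
t 4.2 pos [ 0.5081 -0.0738  0.38  ] ang 35.09 F [ 0.6  0.4 -0.8] w 0.708 travel [49.5  0.5 -0. ] yaw 0.002
t 4.25 pos [ 0.5078 -0.0744  0.3798] ang 35.02 F [ 0.2 -0.4 -2.2] w 0.712 travel [49.8  1.  -0.2] yaw 0.0
254.5 122.5 51.26051 [ 0.4797 -0.0328  0.122 ]
249.0 117.0 57.872765 [ 0.4745 -0.0319  0.122 ]
286.0 108.5 79.60525 [ 0.4916 -0.0131  0.122 ]
256.0 250.0 68.00122 [ 0.5354 -0.1101  0.122 ]
259.0 118.0 46.637455 [ 0.4804 -0.0286  0.122 ]
258.5 136.0 63.72617 [ 0.4871 -0.0387  0.122 ]
263.5 276.5 77.198654 [ 0.5533 -0.1253  0.122 ]
257.5 121.0 63.556538 [ 0.4807 -0.0308  0.122 ]
[[257.83789617 121.96377547]
 [248.95568894 122.78435384]]
```

View pics/w3.png

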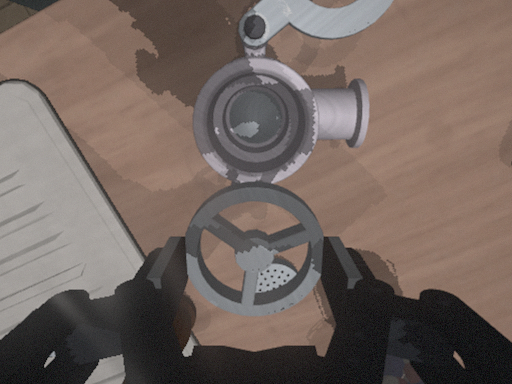

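Mouth circles agree at about (255-257,121-122). The spider is held, appearing centred at (255,249) with radius 68 px. Next I'll check how it sits in the jaws.

Run:
```python
from h import *
p=np.load("w3.npy",allow_pickle=True).item()
e=np.array([.5081,-.0738,.38]);a=np.radians(35.09)
for d in(.16,.165,.17,.175,.18):
    X=onz(p,254.5,249,e[2]-d)-e
    l=onz(p,186,249,e[2]-d);r=onz(p,323,249,e[2]-d);t=onz(p,255,182,e[2]-d);b=onz(p,255,316,e[2]-d)
    print(d,"x",1e3*(X[0]*-np.sin(a)+X[1]*np.cos(a)),"y",1e3*(X[0]*np.cos(a)+X[1]*np.sin(a)),np.linalg.norm(l-r),np.linalg.norm(t-b))
im=robot.camera("scene");cv2.imwrite("pics/s3.png",im)
u,v=proj(robot.camera_params("scene"),[(.508,-.074,.21)])[0];u,v=int(u),int(v);print(u,v)
cv2.imwrite("pics/s3c.png",cv2.resize(im[max(0,v-60):v+90,max(0,u-100):u+100],None,fx=4,fy=4,interpolation=cv2.INTER_CUBIC))
```

```text
0.16 x 5.395727029646661 y 0.21565832812935623 0.059265550174790245 0.06424688027060124
0.165 x 2.849078649831521 y 0.2221881836024645 0.061534430456075706 0.06670646225963472
0.17 x 0.30243027001631684 y 0.22871803907566382 0.06380331073736116 0.06916604424866822
0.175 x -2.244218109798824 y 0.23524789454877235 0.06607219101864663 0.07162562623770168
0.18 x -4.790866489613965 y 0.24177775002188043 0.06834107129993208 0.0740852082267352
243 186
```

View pics/s3c.png

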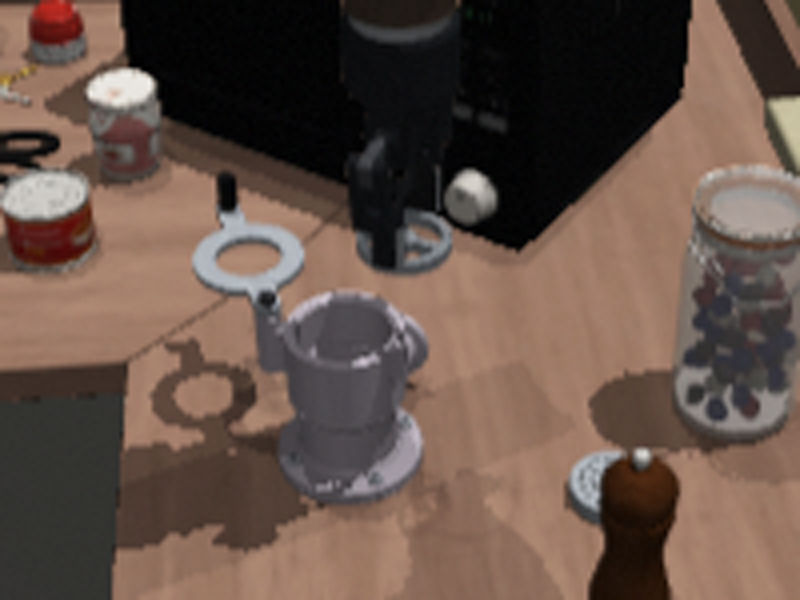

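The fingertips are almost flush with the plate's underside, too low for insertion. I'll set it on clear counter and regrip about 5 mm higher.

Emit:
{"method": "jog_arm", "body": {"steps": [{"travel": [-15,-32,10],"yaw": 0,"hand": 0.6},{"travel": [-30,-65,40],"yaw": 0,"hand": 0.6},{"travel": [-44,-95,85],"yaw": 0,"hand": 0.6},{"travel": [-44,-95.6,130],"yaw": 0,"hand": 0.6},{"travel": [-44,-95.6,170],"yaw": 0,"hand": 0.6},{"travel": [-44,-95.6,195],"yaw": 0,"hand": 0.6},{"travel": [-44,-95.6,202],"yaw": 0,"hand": 0.6},{"travel": [-44,-95.6,205],"yaw": 0,"hand": 0.6},{"travel": [-44,-95.6,207],"yaw": 0,"hand": 0.6},{"travel": [-44,-95.6,207],"yaw": 0,"hand": 0.6}]}}

```text
clock: 5.3
eef_pos: [0.4559, -0.1658, 0.1747]
tool_rot: [[-0.573, 0.819, 0.003], [0.819, 0.573, -0.001], [-0.003, 0.002, -1.0]]
force: [0.4, -0.3, -1.1]
width: 0.71
```

Emit:
{"method": "jog_arm", "body": {"steps": [{"travel": [0,0,0],"yaw": 0,"hand": 0.6},{"travel": [0,0,0],"yaw": 0,"hand": 0.6},{"travel": [0,0,1],"yaw": 0,"hand": 0.6},{"travel": [0,0,1],"yaw": 0,"hand": 0.6},{"travel": [0,0,2],"yaw": 0,"hand": 0.6},{"travel": [0,0,2],"yaw": 0,"hand": 0.6},{"travel": [0,0,3],"yaw": 0,"hand": 0.6},{"travel": [0,0,3],"yaw": 0,"hand": 0.6},{"travel": [0,0,3],"yaw": 0,"hand": 0.6},{"travel": [0,0,3],"yaw": 0,"hand": 0.6}]}}

```text
clock: 6.3
eef_pos: [0.4561, -0.1656, 0.1742]
tool_rot: [[-0.574, 0.819, 0.005], [0.819, 0.574, -0.002], [-0.005, 0.003, -1.0]]
force: [-8.7, 2.6, 29.6]
width: 0.706
```

Emit:
{"method": "jog_arm", "body": {"steps": [{"travel": [0,0,-3],"yaw": 0,"hand": 0.6},{"travel": [0,0,-3],"yaw": 0,"hand": 1},{"travel": [0,0,-3],"yaw": 0,"hand": 1},{"travel": [0,0,-9],"yaw": 0,"hand": 1},{"travel": [0,0,-9],"yaw": 0,"hand": 0.6},{"travel": [0,0,-9],"yaw": 0,"hand": 0.6},{"travel": [0,0,-9],"yaw": 0,"hand": 0.6},{"travel": [0,0,-9],"yaw": 0,"hand": 0.6},{"travel": [0,0,-9],"yaw": 0,"hand": 0.6},{"travel": [0,0,-9],"yaw": 0,"hand": 0.6}]}}

```text
clock: 7.3
eef_pos: [0.4557, -0.1652, 0.18]
tool_rot: [[-0.574, 0.819, 0.002], [0.819, 0.574, -0.0], [-0.002, 0.002, -1.0]]
force: [-0.3, 2.0, 10.2]
width: 0.602
```

Now the jaws closed over the top of the plate at 0.60, which means the first grip, with tips about 6 mm above the underside, was right. I'll open, go down 7 mm and grip again.

Emit:
{"method": "jog_arm", "body": {"steps": [{"travel": [0,0,-4],"yaw": 0,"hand": 1},{"travel": [0,0,-4],"yaw": 0,"hand": 1},{"travel": [0,0,-4],"yaw": 0,"hand": 1},{"travel": [0,0,0],"yaw": 0,"hand": 1},{"travel": [0,0,6.5],"yaw": 0,"hand": 1},{"travel": [0,0,6.5],"yaw": 0,"hand": 0.6},{"travel": [0,0,6.5],"yaw": 0,"hand": 0.6},{"travel": [0,0,6.5],"yaw": 0,"hand": 0.6},{"travel": [0,0,6.5],"yaw": 0,"hand": 0.6},{"travel": [0,0,6.5],"yaw": 0,"hand": 0.6}]}}

```text
clock: 8.3
eef_pos: [0.455, -0.1652, 0.1721]
tool_rot: [[-0.574, 0.819, -0.0], [0.819, 0.574, 0.0], [0.0, -0.0, -1.0]]
force: [0.2, 0.2, -0.8]
width: 0.717
```

Emit:
{"method": "jog_arm", "body": {"steps": [{"travel": [0,0,-30],"yaw": 0,"hand": 0.6},{"travel": [0,0,-75],"yaw": 0,"hand": 0.6},{"travel": [5,5,-115],"yaw": 0,"hand": 0.6},{"travel": [15,15,-148],"yaw": 0,"hand": 0.6},{"travel": [35,35,-148],"yaw": 0,"hand": 0.6},{"travel": [60,60,-148],"yaw": 0,"hand": 0.6},{"travel": [80,82,-148],"yaw": 0,"hand": 0.6},{"travel": [95,97,-148],"yaw": 0,"hand": 0.6},{"travel": [95,97,-148],"yaw": 0,"hand": 0.6},{"travel": [95,97,-148],"yaw": 0,"hand": 0.6}]}}

```text
clock: 9.3
eef_pos: [0.4799, -0.0315, 0.32]
tool_rot: [[-0.575, 0.818, -0.001], [0.818, 0.575, -0.001], [-0.0, -0.001, -1.0]]
force: [0.3, -0.1, -1.9]
width: 0.714
```

```bash
cat >> h.py <<'E'
def circ(im,p,z,r0,r1,box=None,par=.6):
    x0,y0,x1,y1=box or (0,0,512,384)
    G=cv2.resize(cv2.cvtColor(im,cv2.COLOR_BGR2GRAY)[y0:y1,x0:x1],None,fx=2,fy=2,interpolation=cv2.INTER_CUBIC)
    c=cv2.HoughCircles(cv2.GaussianBlur(G,(5,5),1.2),cv2.HOUGH_GRADIENT_ALT,1,4,param1=120,param2=par,minRadius=2*r0,maxRadius=2*r1)
    for a,b,r in ([] if c is None else c[0][:6]): print("c",a/2+x0,b/2+y0,r/2,onz(p,a/2+x0,b/2+y0,z).round(4))
E
python3 - <<'E'
from h import *
go(.48,-.0318,.291,35)
im,p=cam("wrist"); cv2.imwrite("pics/w4.png",im)
go(.48,-.0318,.291,35)
s=robot.sense()
circ(im,p,s['eef_pos'][2]-.162,60,76); circ(im,p,.122,60,95)
E
```

```text
t 9.3 pos [ 0.4799 -0.0315  0.32  ] ang 35.08 F [ 0.3 -0.1 -1.9] w 0.714 travel [-0.3 -0.  29. ] yaw 0.001
t 9.35 pos [ 0.4798 -0.032   0.32  ] ang 35.01 F [ 0.7  0.5 -0.6] w 0.717 travel [ 0.1  0.3 29. ] yaw 0.0
c 260.0 237.5 68.64928 [ 0.4763 -0.0219  0.158 ]
c 259.0 230.5 64.4355 [ 0.474  -0.0195  0.158 ]
c 258.0 260.0 69.5308 [ 0.4819 -0.0313  0.158 ]
c 250.0 242.5 70.88687 [ 0.4741 -0.0264  0.158 ]
c 332.0 38.5 70.45014 [0.4518 0.0582 0.158 ]
c 341.0 67.0 69.97881 [0.4607 0.0524 0.158 ]
c 253.5 228.0 78.033485 [ 0.4803 -0.0327  0.122 ]
c 245.0 225.0 71.75604 [ 0.4755 -0.0339  0.122 ]
c 260.0 218.0 67.7035 [ 0.4798 -0.0259  0.122 ]
c 252.5 235.5 65.93428 [ 0.4824 -0.0367  0.122 ]
c 243.5 216.0 65.497284 [ 0.4719 -0.0301  0.122 ]
c 249.0 272.5 80.145164 [ 0.494  -0.0567  0.122 ]
```

View pics/w4.png

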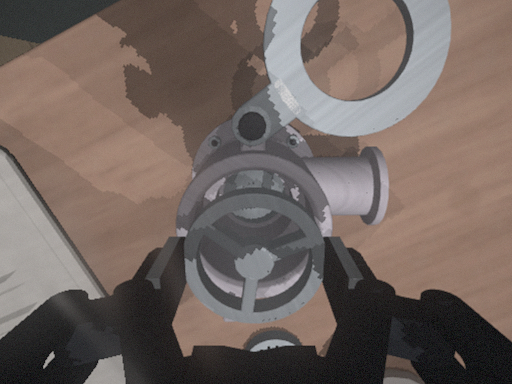

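The mouth's outer circle is at (253,228) and the held plate is centred near (254,257); cast to their own heights they agree within 1 mm. I'll lower and release.

Emit:
{"method": "jog_arm", "body": {"steps": [{"travel": [-0.5,0,10],"yaw": 0,"hand": 0.6},{"travel": [-0.5,0,18],"yaw": 0,"hand": 0.6},{"travel": [-0.5,0,24],"yaw": 0,"hand": 0.6},{"travel": [-0.5,0,27],"yaw": 0,"hand": 0.6},{"travel": [-0.5,0,29],"yaw": 0,"hand": 0.6},{"travel": [-0.5,0,29],"yaw": 0,"hand": 0.6},{"travel": [-0.5,0,29],"yaw": 0,"hand": 0.6},{"travel": [-0.5,0,29],"yaw": 0,"hand": 0.6},{"travel": [-0.5,0,29],"yaw": 0,"hand": 0.6},{"travel": [-0.5,0,29],"yaw": 0,"hand": 0.6}]}}

```text
clock: 10.35
eef_pos: [0.4804, -0.0321, 0.2914]
tool_rot: [[-0.574, 0.819, 0.0], [0.819, 0.574, -0.0], [-0.0, 0.0, -1.0]]
force: [0.7, 0.9, -0.6]
width: 0.717
```

Released in place, then up and back so the wrist camera can see the bore.

Emit:
{"method": "jog_arm", "body": {"steps": [{"travel": [0,0,0],"yaw": 0,"hand": 1},{"travel": [0,0,0],"yaw": 0,"hand": 1},{"travel": [0,0,0],"yaw": 0,"hand": 1},{"travel": [0,0,0],"yaw": 0,"hand": 1},{"travel": [0,0,-20],"yaw": 0,"hand": 1},{"travel": [0,0,-50],"yaw": 0,"hand": 1},{"travel": [-20,0,-70],"yaw": 0,"hand": 1},{"travel": [-45,0,-89],"yaw": 0,"hand": 1},{"travel": [-50,0,-89],"yaw": 0,"hand": 1},{"travel": [-50,0,-89],"yaw": 0,"hand": 1}]}}

```text
clock: 11.35
eef_pos: [0.5091, -0.0736, 0.3799]
tool_rot: [[-0.573, 0.82, 0.0], [0.82, 0.573, 0.0], [0.0, 0.0, -1.0]]
force: [-1.1, 0.5, 0.1]
width: 1.002
```

Run:
```python
from h import *
im,p=cam("wrist"); cv2.imwrite("pics/w5.png",im)
cv2.imwrite("pics/w5c.png",cv2.resize(im[40:200,160:360],None,fx=3,fy=3,interpolation=cv2.INTER_CUBIC))
go(.574,-.409,.3,35)
```

```text
t 11.4 pos [ 0.5085 -0.073   0.3791] ang 34.97 F [-0.3 -0.3 -1.2] w 0.994 travel [-313.  -138.8   78.8] yaw -0.0
```

View pics/w5c.png

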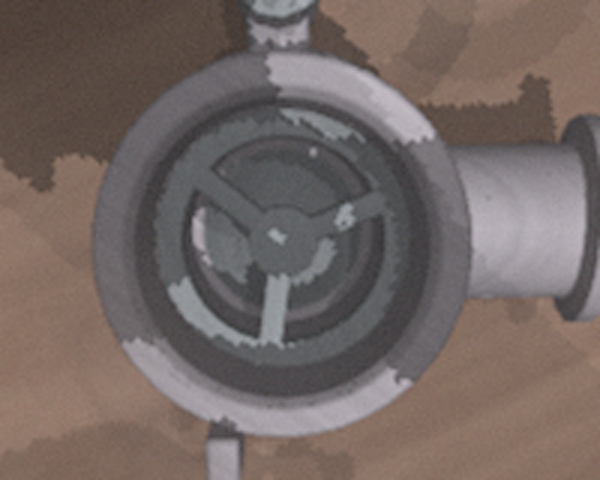

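The spider lies flat at the bottom of the bore. Next is the spacer ring.

Emit:
{"method": "jog_arm", "body": {"steps": [{"travel": [-40,-18,0],"yaw": 0,"hand": 1},{"travel": [-82,-36,0],"yaw": 0,"hand": 1},{"travel": [-124,-55,0],"yaw": 0,"hand": 1},{"travel": [-166,-74,0],"yaw": 0,"hand": 1},{"travel": [-208,-93,0],"yaw": 0,"hand": 1},{"travel": [-250,-111,20],"yaw": 0,"hand": 1},{"travel": [-285,-127,60],"yaw": 0,"hand": 1},{"travel": [-312,-139,100],"yaw": 0,"hand": 1},{"travel": [-312,-139,130],"yaw": 0,"hand": 1},{"travel": [-312,-139,130],"yaw": 0,"hand": 1}]}}

```text
clock: 12.4
eef_pos: [0.5713, -0.4069, 0.2409]
tool_rot: [[-0.573, 0.82, -0.013], [0.82, 0.573, 0.01], [0.016, -0.005, -1.0]]
force: [-1.3, 1.0, -0.4]
width: 0.999
```

Run:
```python
from h import *
go(.574,-.409,.176,35)
im,p=cam("wrist"); cv2.imwrite("pics/w6.png",im)
print(proj(p,[(.574,-.409,.014)]))
circ(im,p,.014,28,60,(180,120,340,300))
go(.574,-.409,.176,35)
```

```text
t 12.4 pos [ 0.5713 -0.4069  0.2409] ang 34.95 F [-1.3  1.  -0.4] w 0.999 travel [-4.3  1.3 64.9] yaw -0.001
[[257.24824561 218.15152971]]
c 257.5 219.0 49.654533 [ 0.5745 -0.4094  0.014 ]
c 263.0 208.0 39.77901 [ 0.573  -0.4013  0.014 ]
c 250.5 215.0 42.85377 [ 0.5693 -0.4097  0.014 ]
c 257.5 215.5 36.9838 [ 0.5731 -0.4074  0.014 ]
c 243.0 206.5 34.900066 [ 0.5622 -0.4078  0.014 ]
c 262.5 204.5 37.6888 [ 0.5714 -0.3996  0.014 ]
t 12.45 pos [ 0.5725 -0.4068  0.2451] ang 35.01 F [-0.1  0.8  0. ] w 0.999 travel [-3.4  0.2 69. ] yaw 0.0
```

Emit:
{"method": "jog_arm", "body": {"steps": [{"travel": [0,0,10],"yaw": 0,"hand": 1},{"travel": [0,0,35],"yaw": 0,"hand": 1},{"travel": [0,0,60],"yaw": 0,"hand": 1},{"travel": [0,0,72],"yaw": 0,"hand": 1},{"travel": [0,0,74],"yaw": 0,"hand": 1},{"travel": [0,0,74],"yaw": 0,"hand": 0.6},{"travel": [0,0,74],"yaw": 0,"hand": 0.6},{"travel": [0,0,74],"yaw": 0,"hand": 0.6},{"travel": [0,0,74],"yaw": 0,"hand": 0.6},{"travel": [0,0,74],"yaw": 0,"hand": 0.6}]}}

```text
clock: 13.45
eef_pos: [0.5746, -0.4088, 0.1792]
tool_rot: [[-0.574, 0.819, 0.003], [0.819, 0.574, -0.002], [-0.003, 0.001, -1.0]]
force: [-2.1, 1.0, 5.8]
width: 0.712
```

Emit:
{"method": "jog_arm", "body": {"steps": [{"travel": [0,0,-40],"yaw": 0,"hand": 0.6},{"travel": [0,0,-90],"yaw": 0,"hand": 0.6},{"travel": [0,0,-140],"yaw": 0,"hand": 0.6},{"travel": [15,5,-185],"yaw": 0,"hand": 0.6},{"travel": [50,19,-205],"yaw": 0,"hand": 0.6},{"travel": [92,35,-205],"yaw": 0,"hand": 0.6},{"travel": [135,52,-205],"yaw": 0,"hand": 0.6},{"travel": [178,68,-205],"yaw": 0,"hand": 0.6},{"travel": [220,84,-205],"yaw": 0,"hand": 0.6},{"travel": [262,101,-205],"yaw": 0,"hand": 0.6}]}}

```text
clock: 14.45
eef_pos: [0.5057, -0.1343, 0.3823]
tool_rot: [[-0.573, 0.819, 0.002], [0.819, 0.573, -0.0], [-0.002, 0.002, -1.0]]
force: [0.6, 0.2, -1.2]
width: 0.708
```

Emit:
{"method": "jog_arm", "body": {"steps": [{"travel": [38,15,0],"yaw": 0,"hand": 0.6},{"travel": [70,27,0],"yaw": 0,"hand": 0.6},{"travel": [90,34,10],"yaw": 0,"hand": 0.6},{"travel": [101,38.4,30],"yaw": 0,"hand": 0.6},{"travel": [101,38.4,46],"yaw": 0,"hand": 0.6},{"travel": [101,38.4,46],"yaw": 0,"hand": 0.6},{"travel": [101,38.4,46],"yaw": 0,"hand": 0.6},{"travel": [101,38.4,46],"yaw": 0,"hand": 0.6},{"travel": [101,38.4,46],"yaw": 0,"hand": 0.6},{"travel": [101,38.4,46],"yaw": 0,"hand": 0.6}]}}

```text
clock: 15.45
eef_pos: [0.4804, -0.0314, 0.3359]
tool_rot: [[-0.573, 0.819, 0.001], [0.819, 0.573, -0.0], [-0.001, 0.001, -1.0]]
force: [0.0, 0.6, -1.1]
width: 0.707
```

Run:
```python
from h import *
im,p=cam("wrist"); cv2.imwrite("pics/w7.png",im)
go(.48,-.032,.291,35);s=robot.sense();z=s['eef_pos'][2]
circ(im,p,z-.164,45,76,(150,140,360,384)); print(); circ(im,p,.122,60,95,(130,100,400,384))
cv2.imwrite("pics/w7c.png",cv2.resize(im[120:384,100:420],None,fx=2,fy=2,interpolation=cv2.INTER_CUBIC))
```

```text
t 15.5 pos [ 0.4803 -0.0314  0.3358] ang 34.97 F [-0.2  0.2 -1.5] w 0.713 travel [-0.3 -0.6 44.8] yaw -0.0
c 252.0 232.0 68.030235 [ 0.4733 -0.0224  0.1718]
c 247.0 215.0 66.80649 [ 0.467  -0.0171  0.1718]
c 251.5 214.0 69.715675 [ 0.4683 -0.0156  0.1718]
c 251.5 217.0 57.407673 [ 0.4691 -0.0167  0.1718]
c 256.0 219.0 56.12789 [ 0.4713 -0.0164  0.1718]
c 254.5 250.0 67.80471 [ 0.4793 -0.0289  0.1718]

c 248.5 228.5 67.208885 [ 0.4829 -0.0402  0.122 ]
c 250.5 232.5 68.667496 [ 0.4854 -0.0416  0.122 ]
c 252.5 212.5 69.222534 [ 0.479  -0.0304  0.122 ]
c 257.0 239.0 75.6419 [ 0.491  -0.0429  0.122 ]
c 271.0 223.5 66.349724 [ 0.4921 -0.0298  0.122 ]
c 243.5 213.0 63.10817 [ 0.4748 -0.0337  0.122 ]
```

View pics/w7c.png

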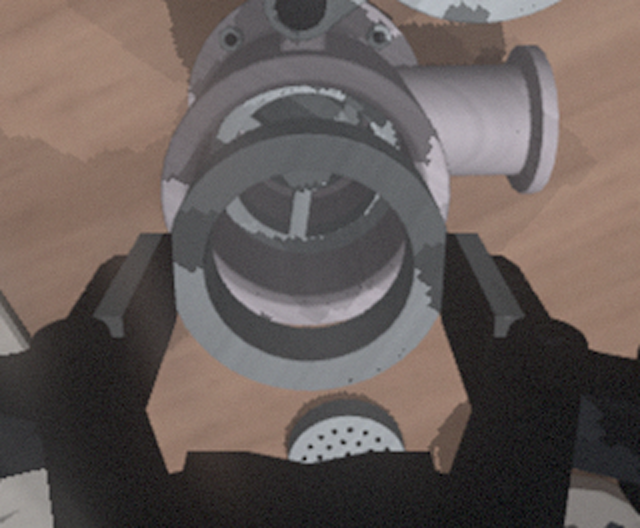

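The ring is held at (254,250) and sits about 1-2 mm toward tool +x of the mouth, so I'll shift -1.2 mm and lower.

Emit:
{"method": "jog_arm", "body": {"steps": [{"travel": [-1.2,0,15],"yaw": 0,"hand": 0.6},{"travel": [-1.2,0,28],"yaw": 0,"hand": 0.6},{"travel": [-1.2,0,33],"yaw": 0,"hand": 0.6},{"travel": [-1.2,0,36],"yaw": 0,"hand": 0.6},{"travel": [-1.2,0,38],"yaw": 0,"hand": 0.6},{"travel": [-1.2,0,40],"yaw": 0,"hand": 0.6},{"travel": [-1.2,0,42],"yaw": 0,"hand": 0.6},{"travel": [-1.2,0,43],"yaw": 0,"hand": 0.6},{"travel": [-1.2,0,44],"yaw": 0,"hand": 0.6},{"travel": [-1.2,0,44],"yaw": 0,"hand": 0.6}]}}

```text
clock: 16.5
eef_pos: [0.481, -0.0324, 0.2912]
tool_rot: [[-0.573, 0.819, 0.001], [0.819, 0.573, -0.001], [-0.001, 0.0, -1.0]]
force: [0.9, -4.1, -0.9]
width: 0.705
```

Emit:
{"method": "jog_arm", "body": {"steps": [{"travel": [0.5,0,0],"yaw": 0,"hand": 1},{"travel": [0.5,0,0],"yaw": 0,"hand": 1},{"travel": [0.5,0,0],"yaw": 0,"hand": 1},{"travel": [0.5,0,0],"yaw": 0,"hand": 1},{"travel": [0,0,-20],"yaw": 0,"hand": 1},{"travel": [0,0,-50],"yaw": 0,"hand": 1},{"travel": [-20,0,-70],"yaw": 0,"hand": 1},{"travel": [-45,0,-89],"yaw": 0,"hand": 1},{"travel": [-50,0,-89],"yaw": 0,"hand": 1},{"travel": [-50,0,-89],"yaw": 0,"hand": 1}]}}

```text
clock: 17.5
eef_pos: [0.5096, -0.0734, 0.3799]
tool_rot: [[-0.573, 0.82, 0.0], [0.82, 0.573, 0.0], [0.0, 0.0, -1.0]]
force: [0.2, -0.2, 0.5]
width: 1.0
```

Run:
```python
from h import *
im,p=cam("wrist"); cv2.imwrite("pics/w8.png",im)
cv2.imwrite("pics/w8c.png",cv2.resize(im[40:200,160:360],None,fx=3,fy=3,interpolation=cv2.INTER_CUBIC))
circ(im,p,.122,44,70,(160,30,360,210))
go(.425,-.396,.25,35)
```

```text
c 251.5 122.0 51.482426 [ 0.4794 -0.0329  0.122 ]
c 266.0 125.5 53.61089 [ 0.4888 -0.0292  0.122 ]
c 255.0 121.0 63.51274 [ 0.481 -0.031  0.122]
c 244.5 114.0 61.42316 [ 0.4725 -0.0313  0.122 ]
c 256.5 117.0 57.25887 [ 0.4803 -0.0283  0.122 ]
c 243.0 127.5 60.53449 [ 0.4768 -0.0392  0.122 ]
t 17.55 pos [ 0.5089 -0.0729  0.3791] ang 34.98 F [ 0.1 -0.1 -0.8] w 0.997 travel [-216.9 -253.8  129. ] yaw -0.0
```

View pics/w8c.png

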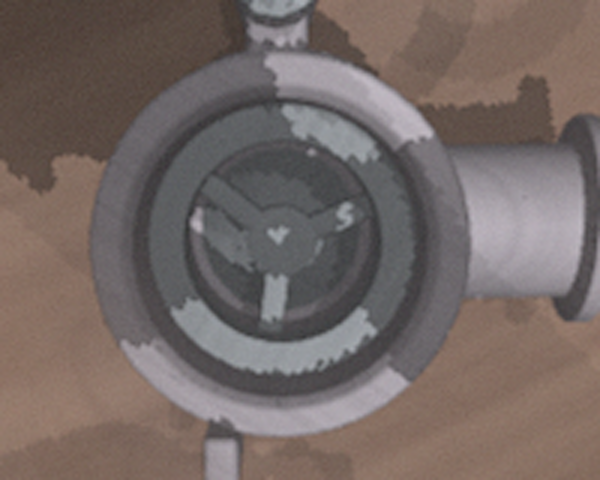

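The ring lies flat on the spider. Now the tube die.

Emit:
{"method": "jog_arm", "body": {"steps": [{"travel": [-28,-33,0],"yaw": 0,"hand": 1},{"travel": [-56,-66,0],"yaw": 0,"hand": 1},{"travel": [-84,-99,0],"yaw": 0,"hand": 1},{"travel": [-112,-132,0],"yaw": 0,"hand": 1},{"travel": [-140,-165,10],"yaw": 0,"hand": 1},{"travel": [-168,-198,40],"yaw": 0,"hand": 1},{"travel": [-196,-230,75],"yaw": 0,"hand": 1},{"travel": [-216,-254,110],"yaw": 0,"hand": 1},{"travel": [-216,-254,130],"yaw": 0,"hand": 1},{"travel": [-216,-254,130],"yaw": 0,"hand": 1}]}}

```text
clock: 18.55
eef_pos: [0.4228, -0.3941, 0.2445]
tool_rot: [[-0.572, 0.82, -0.009], [0.82, 0.572, 0.009], [0.012, -0.002, -1.0]]
force: [-0.7, 1.0, 0.2]
width: 1.002
```

Run:
```python
from h import *
go(.425,-.396,.178,35)
im,p=cam("wrist"); cv2.imwrite("pics/w9.png",im)
print(proj(p,[(.425,-.396,.014)]))
circ(im,p,.014,40,60,(180,120,340,300))
go(.425,-.396,.178,35)
```

```text
t 18.55 pos [ 0.4228 -0.3941  0.2445] ang 34.92 F [-0.7  1.   0.2] w 1.002 travel [-3.6  0.9 66.5] yaw -0.001
[[255.75405207 214.168642  ]]
c 253.5 210.0 48.745956 [ 0.4222 -0.3945  0.014 ]
c 255.5 205.5 42.9377 [ 0.4215 -0.3913  0.014 ]
t 18.6 pos [ 0.424  -0.3941  0.2472] ang 35.0 F [0.4 0.1 0.3] w 0.999 travel [-2.7 -0.2 69.2] yaw -0.0
```

Emit:
{"method": "jog_arm", "body": {"steps": [{"travel": [3,-1,10],"yaw": 0,"hand": 1},{"travel": [3,-1,35],"yaw": 0,"hand": 1},{"travel": [3,-1,60],"yaw": 0,"hand": 1},{"travel": [3,-1,71],"yaw": 0,"hand": 1},{"travel": [3,-1,73.5],"yaw": 0,"hand": 1},{"travel": [3,-1,73.5],"yaw": 0,"hand": 0.6},{"travel": [3,-1,73.5],"yaw": 0,"hand": 0.6},{"travel": [3,-1,73.5],"yaw": 0,"hand": 0.6},{"travel": [3,-1,73.5],"yaw": 0,"hand": 0.6},{"travel": [3,-1,73.5],"yaw": 0,"hand": 0.6}], "grip_force": 50}}

```text
clock: 19.6
eef_pos: [0.4236, -0.3941, 0.179]
tool_rot: [[-0.574, 0.819, 0.003], [0.819, 0.574, -0.002], [-0.003, 0.001, -1.0]]
force: [-0.6, 2.4, 6.2]
width: 0.712
```

Emit:
{"method": "jog_arm", "body": {"steps": [{"travel": [0,0,-40],"yaw": 0,"hand": 0.6},{"travel": [0,0,-90],"yaw": 0,"hand": 0.6},{"travel": [0,0,-140],"yaw": 0,"hand": 0.6},{"travel": [12,12,-180],"yaw": 0,"hand": 0.6},{"travel": [38,37,-204],"yaw": 0,"hand": 0.6},{"travel": [70,68,-204],"yaw": 0,"hand": 0.6},{"travel": [102,99,-204],"yaw": 0,"hand": 0.6},{"travel": [134,130,-204],"yaw": 0,"hand": 0.6},{"travel": [165,160,-204],"yaw": 0,"hand": 0.6},{"travel": [196,190,-204],"yaw": 0,"hand": 0.6}]}}

```text
clock: 20.6
eef_pos: [0.4656, -0.1226, 0.3812]
tool_rot: [[-0.573, 0.819, 0.001], [0.819, 0.573, -0.0], [-0.001, 0.001, -1.0]]
force: [1.7, 0.2, -3.8]
width: 0.711
```

Emit:
{"method": "jog_arm", "body": {"steps": [{"travel": [28,27,0],"yaw": 0,"hand": 0.6},{"travel": [50,48,0],"yaw": 0,"hand": 0.6},{"travel": [63,61,10],"yaw": 0,"hand": 0.6},{"travel": [67.7,65.1,30],"yaw": 0,"hand": 0.6},{"travel": [67.7,65.1,45],"yaw": 0,"hand": 0.6},{"travel": [67.7,65.1,45],"yaw": 0,"hand": 0.6},{"travel": [67.7,65.1,45],"yaw": 0,"hand": 0.6},{"travel": [67.7,65.1,45],"yaw": 0,"hand": 0.6},{"travel": [67.7,65.1,45],"yaw": 0,"hand": 0.6},{"travel": [67.7,65.1,45],"yaw": 0,"hand": 0.6}]}}

```text
clock: 21.6
eef_pos: [0.4806, -0.0317, 0.3365]
tool_rot: [[-0.573, 0.819, 0.001], [0.819, 0.573, -0.0], [-0.001, 0.001, -1.0]]
force: [0.4, -0.6, -3.9]
width: 0.705
```

Run:
```python
from h import *
im,p=cam("wrist"); cv2.imwrite("pics/w10.png",im)
go(.48,-.032,.291,35);s=robot.sense();z=s['eef_pos'][2]
circ(im,p,z-.166,60,76,(150,140,360,384)); print(); circ(im,p,.122,68,76,(130,100,400,384))
# bottom edge row of the die at column of centre
hsv=cv2.cvtColor(im,cv2.COLOR_BGR2HSV)
for u in(245,255,265): print(u,[int(x) for x in hsv[290:345:3,u,1]])
```

```text
t 21.65 pos [ 0.4806 -0.0317  0.3363] ang 34.98 F [-0.1  0.7 -3. ] w 0.708 travel [ 0.1 -0.7 45.3] yaw -0.0
c 248.5 232.0 69.597305 [ 0.4729 -0.0243  0.1703]
c 251.5 234.0 71.25245 [ 0.4745 -0.0244  0.1703]
c 253.0 210.0 68.58275 [ 0.4685 -0.0146  0.1703]
c 257.5 256.5 69.999146 [ 0.4831 -0.032   0.1703]
c 255.0 261.0 71.45755 [ 0.4835 -0.0345  0.1703]

c 250.5 215.0 70.96763 [ 0.4793 -0.0329  0.122 ]
c 261.5 230.0 72.23859 [ 0.4903 -0.037   0.122 ]
245 [14, 14, 11, 14, 13, 14, 19, 12, 11, 73, 66, 72, 69, 68, 61, 45, 11, 16, 13]
255 [12, 12, 9, 11, 14, 16, 13, 12, 13, 52, 68, 58, 10, 7, 7, 14, 14, 13, 11]
265 [11, 4, 8, 0, 18, 12, 10, 13, 11, 67, 16, 17, 10, 12, 12, 12, 15, 11, 14]
```

Emit:
{"method": "jog_arm", "body": {"steps": [{"travel": [-1.2,-0.5,15],"yaw": 0,"hand": 0.6},{"travel": [-1.2,-0.5,28],"yaw": 0,"hand": 0.6},{"travel": [-1.2,-0.5,33],"yaw": 0,"hand": 0.6},{"travel": [-1.2,-0.5,36],"yaw": 0,"hand": 0.6},{"travel": [-1.2,-0.5,38],"yaw": 0,"hand": 0.6},{"travel": [-1.2,-0.5,40],"yaw": 0,"hand": 0.6},{"travel": [-1.2,-0.5,42],"yaw": 0,"hand": 0.6},{"travel": [-1.2,-0.5,43],"yaw": 0,"hand": 0.6},{"travel": [-1.2,-0.5,44.5],"yaw": 0,"hand": 0.6},{"travel": [-1.2,-0.5,44.5],"yaw": 0,"hand": 0.6}]}}

```text
clock: 22.65
eef_pos: [0.4806, -0.0327, 0.2911]
tool_rot: [[-0.574, 0.819, -0.0], [0.819, 0.574, 0.0], [0.0, -0.0, -1.0]]
force: [-0.6, -0.4, -3.0]
width: 0.712
```

No contact at all. Release, back off and check.

Emit:
{"method": "jog_arm", "body": {"steps": [{"travel": [0,0,0],"yaw": 0,"hand": 1},{"travel": [0,0,0],"yaw": 0,"hand": 1},{"travel": [0,0,0],"yaw": 0,"hand": 1},{"travel": [0,0,0],"yaw": 0,"hand": 1},{"travel": [0,0,-20],"yaw": 0,"hand": 1},{"travel": [0,0,-50],"yaw": 0,"hand": 1},{"travel": [-20,0,-70],"yaw": 0,"hand": 1},{"travel": [-45,0,-89],"yaw": 0,"hand": 1},{"travel": [-50,0,-89],"yaw": 0,"hand": 1},{"travel": [-50,0,-89],"yaw": 0,"hand": 1}]}}

```text
clock: 23.65
eef_pos: [0.5096, -0.0741, 0.38]
tool_rot: [[-0.573, 0.82, 0.0], [0.82, 0.573, 0.0], [0.0, 0.0, -1.0]]
force: [-0.0, 0.4, -0.1]
width: 1.002
```

Run:
```python
from h import *
im,p=cam("wrist"); cv2.imwrite("pics/w11.png",im)
cv2.imwrite("pics/w11c.png",cv2.resize(im[0:200,160:420],None,fx=3,fy=3,interpolation=cv2.INTER_CUBIC))
circ(im,p,.122,44,70,(160,30,360,210))
go(.4656,.0677,.3,35)
pt,ps=robot.camera_params("top"),robot.camera_params("scene")
t=robot.camera("top")
# gate opening centre in the first top picture
g=cv2.imread("pics/top0.png"); circ(g,pt,.131,8,22,(200,205,240,245),.4)
circ(t,pt,.131,8,22,(200,205,240,245),.4)
```

```text
c 252.5 120.0 50.98716 [ 0.4793 -0.0322  0.122 ]
c 243.0 108.5 62.190018 [ 0.4698 -0.0296  0.122 ]
c 241.0 124.0 60.91299 [ 0.4744 -0.0389  0.122 ]
c 256.5 108.5 53.7028 [ 0.4772 -0.0245  0.122 ]
c 266.5 126.0 58.847652 [ 0.4894 -0.0301  0.122 ]
c 256.5 108.5 62.926826 [ 0.4772 -0.0245  0.122 ]
t 23.7 pos [ 0.5089 -0.0736  0.3792] ang 34.97 F [ 0.1 -1.2 -0.1] w 0.997 travel [140.5  45.6  79.4] yaw -0.0
c 220.5 225.0 12.850221 [0.4622 0.0678 0.131 ]
```

View pics/w11c.png

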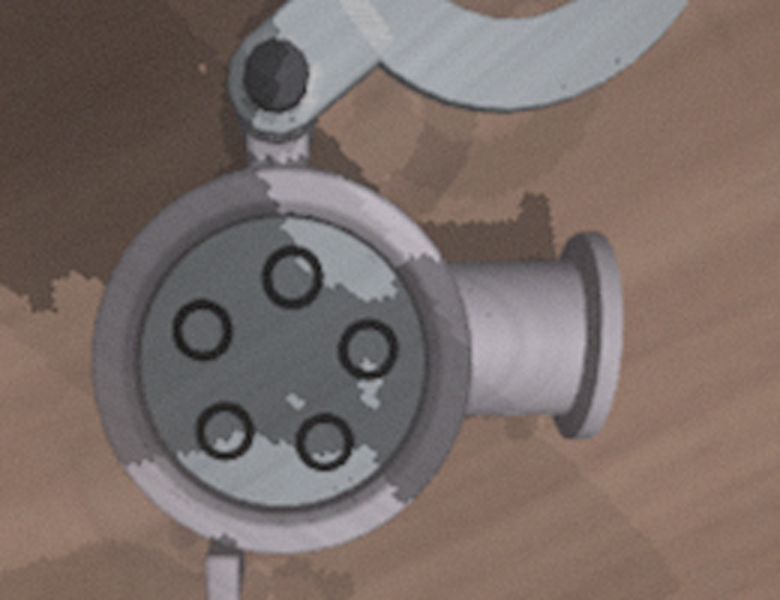

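The tube die lies concentric and level in the mouth. For the gate, I'll put the shut fingertips into its 49 mm opening and drag it round an arc about the pivot at (0.447, 0.015).

Emit:
{"method": "jog_arm", "body": {"steps": [{"travel": [30,10,0],"yaw": 0,"hand": 0},{"travel": [65,22,0],"yaw": 0,"hand": 0},{"travel": [100,34,0],"yaw": 0,"hand": 0},{"travel": [130,43,0],"yaw": 0,"hand": 0},{"travel": [142,47.5,0],"yaw": 0,"hand": 0},{"travel": [142,47.5,20],"yaw": 0,"hand": 0},{"travel": [142,47.5,40],"yaw": 0,"hand": 0},{"travel": [142,47.5,60],"yaw": 0,"hand": 0},{"travel": [142,47.5,60],"yaw": 0,"hand": 0},{"travel": [142,47.5,60],"yaw": 0,"hand": 0}]}}

```text
clock: 24.75
eef_pos: [0.4665, 0.0698, 0.3198]
tool_rot: [[-0.574, 0.819, -0.002], [0.819, 0.574, -0.0], [0.001, -0.002, -1.0]]
force: [0.8, -0.0, 0.6]
width: 0.002
```

Run:
```python
from h import *
go(.4663,.0697,.3005,35)
im,p=cam("wrist"); cv2.imwrite("pics/w12.png",im)
cv2.imwrite("pics/w12c.png",im)
circ(im,p,.1315,40,120)
R=np.array(robot.sense()['tool_rot']);c=np.array([.447,.015]);g=np.array([.4663,.0697])
for th in list(range(60,-56,-10))+[-55,-60,-65,-70]:
    q=c+.058*np.array([np.cos(np.radians(th)),np.sin(np.radians(th))])-g
    print(th,(R.T@np.r_[q,0]*1000)[:2].round(1))
```

```text
t 24.75 pos [0.4665 0.0698 0.3198] ang 35.01 F [ 0.8 -0.   0.6] w 0.002 travel [-0.  -0.2 19.3] yaw 0.0
c 252.5 228.0 76.09789 [0.4638 0.0718 0.1315]
c 254.5 95.0 60.222946 [0.4267 0.1266 0.1315]
c 249.5 233.5 46.366913 [0.4643 0.0684 0.1315]
60 [-9.2  5.4]
50 [-18.7   8.8]
40 [-28.7  10.6]
30 [-38.8  10.6]
20 [-48.7   8.8]
10 [-58.2   5.4]
0 [-67.    0.3]
-10 [-74.7  -6.2]
-20 [-81.2 -13.9]
-30 [-86.3 -22.7]
-40 [-89.8 -32.2]
-50 [-91.5 -42.1]
-55 [-91.7 -47.2]
-60 [-91.5 -52.2]
-65 [-90.9 -57.3]
-70 [-89.8 -62.2]
```

View pics/w12c.png

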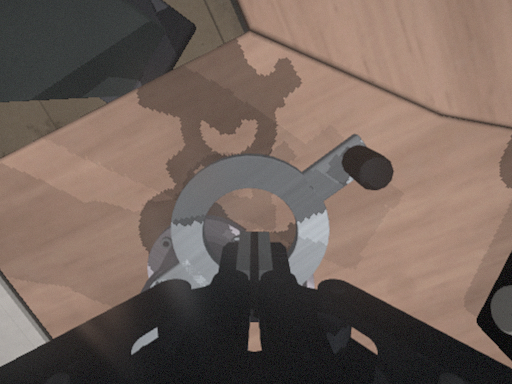

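The gate's hole is centred at (249,233), about 2 mm from the tool axis, and the knob at (367,167) is clear. I'll insert and begin the arc.

Emit:
{"method": "jog_arm", "body": {"steps": [{"travel": [0,-2.4,8],"yaw": 0,"hand": 0},{"travel": [0,-2.4,15],"yaw": 0,"hand": 0},{"travel": [0,-2.4,19.5],"yaw": 0,"hand": 0},{"travel": [0,-2.4,19.5],"yaw": 0,"hand": 0},{"travel": [-4.5,1.5,19.5],"yaw": 0,"hand": 0},{"travel": [-9,4.5,19.5],"yaw": 0,"hand": 0},{"travel": [-14,7,19.5],"yaw": 0,"hand": 0},{"travel": [-18.7,8.8,19.5],"yaw": 0,"hand": 0},{"travel": [-23.7,9.8,19.5],"yaw": 0,"hand": 0},{"travel": [-28.7,10.6,19.5],"yaw": 0,"hand": 0}]}}

```text
clock: 25.8
eef_pos: [0.4921, 0.0521, 0.3005]
tool_rot: [[-0.574, 0.819, -0.001], [0.819, 0.574, 0.0], [0.001, -0.001, -1.0]]
force: [-2.6, 0.4, 0.5]
width: -0.005
```

Emit:
{"method": "jog_arm", "body": {"steps": [{"travel": [-8,0,0],"yaw": 0,"hand": 0},{"travel": [-16,-1,0],"yaw": 0,"hand": 0},{"travel": [-24,-3,0],"yaw": 0,"hand": 0},{"travel": [-31.5,-6,0],"yaw": 0,"hand": 0},{"travel": [-38.3,-10.3,0],"yaw": 0,"hand": 0},{"travel": [-44.5,-15.4,0],"yaw": 0,"hand": 0},{"travel": [-50,-21.3,0],"yaw": 0,"hand": 0},{"travel": [-54.5,-27.5,0],"yaw": 0,"hand": 0},{"travel": [-58.3,-35,0],"yaw": 0,"hand": 0},{"travel": [-61.1,-42.8,0],"yaw": 0,"hand": 0}]}}

```text
clock: 26.8
eef_pos: [0.4918, -0.0227, 0.3009]
tool_rot: [[-0.574, 0.819, 0.001], [0.819, 0.574, 0.0], [-0.0, 0.001, -1.0]]
force: [-1.0, 2.4, 0.2]
width: -0.0
```

Emit:
{"method": "jog_arm", "body": {"steps": [{"travel": [-1,-5,0],"yaw": 0,"hand": 0},{"travel": [-1.7,-10,0],"yaw": 0,"hand": 0},{"travel": [-1.9,-14,0],"yaw": 0,"hand": 0},{"travel": [-1.9,-17,0],"yaw": 0,"hand": 0},{"travel": [-1.9,-20,0],"yaw": 0,"hand": 0},{"travel": [-1.9,-22,0],"yaw": 0,"hand": 0},{"travel": [-1.9,-23.5,0],"yaw": 0,"hand": 0},{"travel": [-1.9,-24.5,0],"yaw": 0,"hand": 0},{"travel": [-1.9,-25,0],"yaw": 0,"hand": 0},{"travel": [-1.9,-25,0],"yaw": 0,"hand": 0}]}}

```text
clock: 27.8
eef_pos: [0.4726, -0.0381, 0.3007]
tool_rot: [[-0.574, 0.819, 0.0], [0.819, 0.574, -0.0], [-0.0, -0.0, -1.0]]
force: [0.7, 0.6, 0.0]
width: -0.001
```

Emit:
{"method": "jog_arm", "body": {"steps": [{"travel": [0,-0.5,0],"yaw": 0,"hand": 0},{"travel": [0,-1,0],"yaw": 0,"hand": 0},{"travel": [0,-1.5,0],"yaw": 0,"hand": 0},{"travel": [0,-2,0],"yaw": 0,"hand": 0},{"travel": [0,-2.5,0],"yaw": 0,"hand": 0},{"travel": [0,-3,0],"yaw": 0,"hand": 0},{"travel": [0,-3.5,0],"yaw": 0,"hand": 0},{"travel": [0,-3.5,0],"yaw": 0,"hand": 0},{"travel": [0,-3.5,0],"yaw": 0,"hand": 0},{"travel": [0,-3.5,0],"yaw": 0,"hand": 0}]}}

```text
clock: 28.8
eef_pos: [0.4697, -0.0401, 0.3007]
tool_rot: [[-0.574, 0.819, -0.0], [0.819, 0.574, -0.0], [-0.0, -0.0, -1.0]]
force: [0.7, 0.5, 0.5]
width: 0.004
```

Emit:
{"method": "jog_arm", "body": {"steps": [{"travel": [0,-0.5,0],"yaw": 0,"hand": 0},{"travel": [0,-1,0],"yaw": 0,"hand": 0},{"travel": [0,-1.5,0],"yaw": 0,"hand": 0},{"travel": [0,-2,0],"yaw": 0,"hand": 0},{"travel": [0,-2.5,0],"yaw": 0,"hand": 0},{"travel": [0,-3,0],"yaw": 0,"hand": 0},{"travel": [0,-3,0],"yaw": 0,"hand": 0},{"travel": [0,-3,0],"yaw": 0,"hand": 0},{"travel": [0,-3,0],"yaw": 0,"hand": 0},{"travel": [0,-3,0],"yaw": 0,"hand": 0}]}}

```text
clock: 29.8
eef_pos: [0.4673, -0.0417, 0.3007]
tool_rot: [[-0.574, 0.819, 0.0], [0.819, 0.574, 0.0], [-0.0, 0.0, -1.0]]
force: [1.5, 0.8, -0.7]
width: -0.002
```

Run:
```python
from h import *
go(.48,-.032,.3,35)
im,p=cam("wrist"); cv2.imwrite("pics/w13.png",im)
circ(im,p,.1315,40,100)
print(proj(p,[(.48,-.032,.1315)]))
# knob mask: dark blob in upper/any part
c=np.array([.447,.0145])
for th in (-40,-45,-50,-55,-60): print(th,proj(p,[(*(c+.122*np.array([np.cos(np.radians(th)),np.sin(np.radians(th))])),.161)]))
go(.48,-.032,.3,35)
```

```text
t 29.8 pos [ 0.4673 -0.0417  0.3007] ang 35.01 F [ 1.5  0.8 -0.7] w -0.002 travel [ 0.7 16.   0.7] yaw 0.0
c 286.0 253.0 89.95978 [ 0.4804 -0.0342  0.1315]
c 268.5 243.0 69.50312 [ 0.4707 -0.0347  0.1315]
[[288.17705499 249.06749791]]
-40 [[363.25498726 408.66647987]]
-45 [[338.73322462 412.7593693 ]]
-50 [[314.17213796 415.20783149]]
-55 [[289.62486416 416.02011476]]
-60 [[265.14351142 415.19900908]]
t 29.85 pos [ 0.4673 -0.0417  0.3007] ang 35.01 F [2.6 2.  0.6] w 0.0 travel [ 0.7 16.   0.7] yaw 0.0
```

Emit:
{"method": "jog_arm", "body": {"steps": [{"travel": [0,-0.5,0],"yaw": 0,"hand": 0},{"travel": [0,-1,0],"yaw": 0,"hand": 0},{"travel": [0,-1.5,0],"yaw": 0,"hand": 0},{"travel": [0,-2,0],"yaw": 0,"hand": 0},{"travel": [0,-2.5,0],"yaw": 0,"hand": 0},{"travel": [0,-3,0],"yaw": 0,"hand": 0},{"travel": [0,-3,0],"yaw": 0,"hand": 0},{"travel": [0,-3,0],"yaw": 0,"hand": 0},{"travel": [0,-3,0],"yaw": 0,"hand": 0},{"travel": [0,-3,0],"yaw": 0,"hand": 0}]}}

```text
clock: 30.85
eef_pos: [0.4661, -0.0429, 0.3011]
tool_rot: [[-0.574, 0.819, 0.004], [0.819, 0.574, 0.002], [-0.0, 0.005, -1.0]]
force: [5.8, 5.0, -2.3]
width: 0.002
```

Emit:
{"method": "jog_arm", "body": {"steps": [{"travel": [0,-0.5,0],"yaw": 0,"hand": 0},{"travel": [0,-1,0],"yaw": 0,"hand": 0},{"travel": [0,-1.5,0],"yaw": 0,"hand": 0},{"travel": [0,-2,0],"yaw": 0,"hand": 0},{"travel": [0,-2.5,0],"yaw": 0,"hand": 0},{"travel": [0,-2.5,0],"yaw": 0,"hand": 0},{"travel": [0,-2.5,0],"yaw": 0,"hand": 0},{"travel": [0,-2.5,0],"yaw": 0,"hand": 0},{"travel": [0,-2.5,0],"yaw": 0,"hand": 0},{"travel": [0,-2.5,0],"yaw": 0,"hand": 0}]}}

```text
clock: 31.85
eef_pos: [0.4652, -0.0437, 0.3013]
tool_rot: [[-0.575, 0.818, 0.007], [0.818, 0.575, 0.005], [-0.0, 0.009, -1.0]]
force: [10.5, 8.2, -4.8]
width: 0.003
```

At the stop: the force has climbed from about 1 to 13 N with hardly any motion. I'll centre the fingers in the hole, lift out and check.

Emit:
{"method": "jog_arm", "body": {"steps": [{"travel": [0,4,0],"yaw": 0,"hand": 0},{"travel": [0,10,0],"yaw": 0,"hand": 0},{"travel": [0,16,0],"yaw": 0,"hand": 0},{"travel": [0,19,0],"yaw": 0,"hand": 0},{"travel": [0,19,0],"yaw": 0,"hand": 0},{"travel": [0,19,-10],"yaw": 0,"hand": 0},{"travel": [0,19,-40],"yaw": 0,"hand": 0},{"travel": [-20,19,-75],"yaw": 0,"hand": 0},{"travel": [-60,19,-100],"yaw": 0,"hand": 0},{"travel": [-80,19,-130],"yaw": 0,"hand": 0}]}}

```text
clock: 32.85
eef_pos: [0.5247, -0.1012, 0.4325]
tool_rot: [[-0.573, 0.82, 0.001], [0.82, 0.573, -0.001], [-0.001, 0.0, -1.0]]
force: [0.0, 0.4, -0.3]
width: 0.003
```

Emit:
{"method": "jog_arm", "body": {"steps": [{"travel": [0,0,0],"yaw": 0,"hand": 0},{"travel": [0,0,0],"yaw": 0,"hand": 0},{"travel": [0,0,0],"yaw": 0,"hand": 0},{"travel": [0,0,0],"yaw": 0,"hand": 0},{"travel": [0,0,0],"yaw": 0,"hand": 0},{"travel": [0,0,0],"yaw": 0,"hand": 0},{"travel": [0,0,0],"yaw": 0,"hand": 0},{"travel": [0,0,0],"yaw": 0,"hand": 0},{"travel": [0,0,0],"yaw": 0,"hand": 0},{"travel": [0,0,0],"yaw": 0,"hand": 0}]}}

```text
clock: 33.85
eef_pos: [0.5242, -0.0996, 0.4307]
tool_rot: [[-0.574, 0.819, 0.0], [0.819, 0.574, -0.0], [-0.0, 0.0, -1.0]]
force: [-1.1, -0.9, 0.7]
width: -0.0
```

Run:
```python
from h import *
go(.48,-.032,.3,35)
im,p=cam("wrist"); cv2.imwrite("pics/w14.png",im)
circ(im,p,.1315,22,60)
c=np.array([.447,.0148])
for th in (-50,-55,-60): print(th,proj(p,[(*(c+.122*np.array([np.cos(np.radians(th)),np.sin(np.radians(th))])),.161)]),"lug",proj(p,[(.480-.0115+.0264,-.032-.008-.0377,.13)]))
m=(im.max(2)<45).astype(np.uint8); m[:100]=0
n,l,st,ce=cv2.connectedComponentsWithStats(m)
for i in range(1,n):
    if st[i,4]>150: print(st[i],ce[i].round(1),onz(p,*ce[i],.161).round(4))
t,pt=cam("top"); circ(t,pt,.131,7,20,(230,205,280,255),.4)
```

```text
t 33.85 pos [ 0.5242 -0.0996  0.4307] ang 35.01 F [-1.1 -0.9  0.7] w -0.0 travel [ 80.7   2.5 130.7] yaw 0.0
c 256.0 78.0 32.187294 [ 0.4798 -0.0332  0.1315]
c 256.0 78.0 54.585354 [ 0.4798 -0.0332  0.1315]
c 250.5 91.5 44.309494 [ 0.482  -0.0438  0.1315]
c 245.0 74.0 42.392593 [ 0.4712 -0.0357  0.1315]
c 344.5 244.0 35.235783 [ 0.6249 -0.1028  0.1315]
c 272.5 257.0 36.650944 [ 0.58   -0.15    0.1315]
-50 [[271.40785721 167.08621696]] lug [[239.73785887 136.49873393]]
-55 [[257.01437197 167.69761361]] lug [[239.73785887 136.49873393]]
-60 [[242.62456241 167.08279235]] lug [[239.73785887 136.49873393]]
[486 100  26  38 638] [501.1 119.8] [0.6387 0.0427 0.161 ]
[    0   259   512   125 34082] [267.6 341.9] [ 0.6142 -0.2072  0.161 ]
```

Run:
```python
from plant import robot
print(robot.hand_in())
```

```text
the job is handed in; nothing more can be done
None
```

The extruder head is back together for tubes and handed in at about 34 s. The spider plate went in first, then the spacer ring, then the tube die, and the gate is swung shut against its stop.

**Parts:** Wrist-camera pictures after each drop showed the part lying flat and central. With the die in, all five ring openings were visible and it looked level with the rim. The ring brushed the bore with about 4 N on the way in; the die went in without contact.

**Spider plate:** I thought the first grip was too low, so I set the plate down on clear counter. One regrip there closed on top of it (about 10 N), so I gripped it again. The first grip had in fact been fine.

**Gate:** I dragged it round with the shut fingertips in its opening. At the end the force rose from about 1 N to 13 N with almost no movement. In the last picture its inner and outer circles were both centred within about 1 mm of the mouth.

**Checks that failed or were not made:**
- **Knob:** my check for it after closing found nothing, so the shut position rests on the force and the circle fit.
- **Top camera:** it put the mouth about 5 mm from where the wrist camera did. I used the wrist value, and the fits confirmed it. Its last check on the gate found no circle.
- **Other items:** the string die and kitchen things were not moved on purpose, but I did not measure them again at the end.

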